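# Close a preserve jar in the lever press

### The arm

A 7-joint arm with a two-finger parallel gripper is mounted at the origin on the work surface. World frame = base frame: x ahead of the robot, y to its left, z up, the work surface at z = 0. Lengths are in m, angles in rad, forces in N, time in s.
With the tool pointing down it reaches from about 0.4 to 0.875 m from the base axis. Payload 6.5 kg.
Tool frame: the origin (TCP) lies on the front face of the gripper's body, between the roots of the fingers; the fingertips stand robot.tips_ahead ahead of it and the grasp point (between the pads) lies 45 mm ahead of it (robot.tips_ahead is the distance from the TCP to the fingertips, in m); z points along the fingers, y is the line along which they close (so a half turn about z gives the same grasp; the last joint's range is limited). The gripper opens to 88 mm and grips with 3 to 60 N. Pads are 18 mm wide; open, the fingers measure 123 mm over their backs; the gripper's body (75 mm by 187 mm) begins 45 mm behind the grasp point.
Start: joints at [-1.411, 0.536, -0.004, 1.538, 0.003, 1.067, -0.071], TCP at [0.146, 0.633, 0.303] pointing down, gripper open.
Joint ranges: [-2.7, 2.7], [-0.37, 2.16], [-1.27, 1.26], [0.24, 2.4], [-1.31, 4.45], [0.19, 1.91], [-2.76, 2.76]. Speed limits (rad/s): [2.39, 2.39, 3.14, 3.14, 3.14, 3.14, 3.14].

### API

Orientations are given as a unit quaternion [x, y, z, w].
In Python, from workcell import robot gives the robot as it stands. The module is installed in compiled form; this text tells all that it offers.
- The arm moves only by the tool step_arm, never from a script. Its argument "motion" is a list that holds one entry, the list of rows, each a list of 4 numbers: the shift along the tool's x, y, z in m, then the turn about the tool's z in degrees. A call has 1 to 5 rows; each row shifts and turns the commanded pose from where the row before left it, along the tool's axes as they then stand; what a row does not reach is not made up. A row lasts 1/12 s, in which the tool goes at most 41.7 mm and 7.16 degrees, less where a joint would pass 70% of its speed; a pose out of reach is approached as far as the arm can. A call with a gripper value outside its range is refused whole. "grip" is the finger opening in m, from 0 to 0.0881, set as the call begins (left out, the last holds). The fingers move at their own pace and stop on an object; "force" is the grip in N (left out, the last holds). Time passes only in rows, so rows that do not move let the fingers close. It gives the time, the measured TCP pose, the force, the opening and the grip force at its end, in the units of the state.
- robot.sense(): the state, without advancing time (a new reading comes with each control period).
- robot.snapshot(name): name is "scene" or "top" or "wrist"; returns the picture (384x512x3 uint8, red, green, blue); there is no depth.
- robot.camera_info(name): a dict with "fx", "fy", "cx", "cy" (pixels), "world_to_cam" (4x4, takes a point from world to camera coordinates). Camera axes: x right, y down, z forward; pixel columns grow to the right and rows downward; lengths in m; the calibration is good to about 2 mm. A picture is of the moment at which its call begins: read the wrist's pose just before it. camera_info takes no time and is no camera call; for the wrist camera it gives the pose at the moment of the call.
- robot.hand_in(): hands the job in; it is judged then, once.
The state is a dict: "time": time; "qpos": joint angles; "qvel": joint speeds; "joint_efforts": joint torques, N m; "eef_pos": TCP position; "tool_rot": TCP orientation; "ft_force": force on the tool from outside, world axes, zero at the start; "torque": the same for the moment, N m; "opening": finger opening in m; "grip_force": force on a finger pad.
Only numpy, scipy, OpenCV 4.12 (cv2) and the standard library are available. Lean on these libraries where they do the work, as an engineer would, in place of code of your own. Each camera call takes 0.05 s, during which the arm holds its last target. There are 200 camera calls.

### The job

One of the jars on the counter still has its lid standing up: stand that jar in the round nest of the lever press, let go of it, and pull down its sprung lever, the one with the black handle, until the lid is pushed fully home. Then ease the lever slowly back up to its rest without letting it spring back, and set the closed jar down gently, upright, in the free part of the wooden tray. Never drop or tip the jar, and leave the other jars and the tin where they are.

Things in the scene. Friction and masses are not known exactly. Their poses are not given: they have to be found in the camera images.
- jar_mid (a point): grasp point of the jar to close, on its axis 42 mm above its underside (z up): glass, filled with red-brown preserve, paper label, 0.35 kg. Body 54 mm across, 66 tall; neck 49 mm; brass lid 56 mm across, 13 tall. Like the closed jars, except that its lid stands 11 mm up: top at 91 mm, 12 mm of bare neck showing (theirs: top at 80 mm, 1 mm of neck). It stands at any of three places in a row.
- jar_lid (a joint): how far the lid has been pushed down, m: 0 = standing up as at the start, 0.011 = fully home. It takes about 12 N, and stays where it is pushed. The press does this; the lid must still be up when the jar is stood in the nest.
- press: grey hand lever press, bolted down. Origin: at table height under the nest's centre. Its x axis points level from the nest to the lever's hinge, roughly to the robot's right (world -y, within 0.35 rad); z up; the hinge axis is parallel to its y. Base plate 300 x 130 x 14 mm; two cheeks 132 mm tall carry the hinge.
- nest (a point): centre of the nest's floor, where the jar stands, 24 mm above the table: aluminium dish, 65 mm inside, rim 6 mm high and 5 mm thick. At rest the lever leans away and leaves the space above the nest free; with the fingers closing along the press's y axis the gripper keeps clear of the lever.
- press_hinge (a point): middle of the lever's hinge axis: 110 mm from the nest's centre along the press's x, 120 mm above the table. The handle circles this axis at 210 mm. At rest the handle is 327 mm above the table and 36 mm beyond the hinge in press +x; fully down, 120 mm above the table and 210 mm from the hinge in press -x (100 mm past the nest).
- lever_grip (a point): middle of the lever's round black handle, where to hold it: 20 mm thick, 100 mm long, end flanges 27 and 33 mm across, parallel to the press's y, 68 mm to the -y side (robot's side) of nest and hinge. It turns freely on its spindle, so a gripper pointing straight down can hold it through the whole stroke; reachable from above at every angle.
- lever (a joint): lever angle, rad: 0 = at rest, arm 10 deg back from upright; grows as the handle is pulled over the nest and down. Pad meets the raised lid near 1.645, lid home and arm level at 1.745 (stop 1.775). Spring pulls back always: 1 N at the handle at rest, 5 N down; the lid adds 6 N. On the way back keep below 1.5 rad/s (ease it over 3 to 4 s); if let go it flies back.
- tray: brown wooden tray, fixed: 150 (its x) by 270 (its y) by 26 mm tall, walls 8 mm, inner floor 8 mm above the table. Origin: centre of its underside. A closed jar already stands near its +y end.
- tray_free (a point): centre of the free part of the tray's floor, 60 mm from the tray's centre towards its -y end, 8 mm above the table.
- sealed_a: closed jar on the counter, 54 mm across (lid 56 mm), 80 mm tall; origin: centre of its underside. Leave it alone.
- sealed_b: another closed jar like it. Leave it alone.
- tray_jar: closed jar that already stands in the tray. Leave it alone.
- tin: labelled tin, 75 mm across, 70 mm tall; origin: centre of its underside. Leave it alone.

How it is judged:
On the way, in this order (a step that is already met when the one before it is completed fails the run):
1. the jar stands let go in the press's nest, its lid still up (horizontal distance between jar_mid and nest below 0.009 m and z of jar_mid in the frame of nest below 0.045 m and angle between jar_mid's own z axis and vertical below 0.06 rad and value of joint jar_lid below 0.003 m and contact force between jar and the fingers below 0.1 N), for 0.2 s.
2. the lever is pulled down and has pushed the lid home, the jar in the nest (value of joint lever above 1.66 rad and value of joint jar_lid above 0.009 m and horizontal distance between jar_mid and nest below 0.009 m), for 0.2 s.
3. the lever is back at rest and the lid has stayed home, the jar still in the nest (value of joint lever below 0.06 rad and value of joint jar_lid above 0.009 m and horizontal distance between jar_mid and nest below 0.009 m), for 0.2 s.
At the end, for the whole second after the job is handed in: The jar, closed (lid within 2 mm of fully home), stands upright (within 0.06 rad) and still on the floor of the tray; the lever is at rest (within 0.06 rad) (x of jar_mid in the frame of tray between -0.067 and 0.067 m and y of jar_mid in the frame of tray between -0.127 and 0.127 m and height (world z) of jar_mid between 0.046 and 0.054 m and angle between jar_mid's own z axis and vertical below 0.06 rad and linear speed of jar below 0.02 m/s and value of joint jar_lid above 0.009 m and value of joint lever below 0.06 rad); the robot touches nothing.
It fails at once if the lever springs back faster than 1.5 rad/s (velocity of joint lever below -1.5 rad/s).
It fails at once if the jar is dropped (moves faster than 0.45 m/s out of the fingers) (contact force between jar and the fingers below 0.05 N and linear speed of jar above 0.45 m/s).
It fails at once if the jar is tipped by more than 0.8 rad (angle between jar_mid's own z axis and vertical above 0.8 rad).
It fails at once if another jar or the tin is moved by more than 30 mm (distance of any of sealed_a, sealed_b, tray_jar, tin from where it was at the start of the episode above 0.03 m).
It also fails if it takes over 72 s, if anything falls off the work surface, if the arm or the gripper's body presses on something with over 40 N, if the wrist force passes 120 N, or if a joint passes its speed limit or range.

## Working session

There is one attempt and no reset: what is moved stays moved. The work goes in short steps, Python scripts to look and compute and a tool call to move; the robot and the scene stay as the last step left them, time stands still between calls to the robot, and variables do not carry over. Pictures are saved under pics/ and viewed, at most 12 in all, crops included, and the job is handed in when it is done.

Besides the shell and the picture viewer there is one more tool, called after ">>>" by a JSON object that holds its "api" and its "payload", one argument or row to a line. step_arm: Moves the arm, as the interface text tells. Its arguments: {"type":"object","properties":{"motion":{"type":"array","items":{"type":"array","items":{"type":"array","items":{"type":"number"}}}},"grip":{"type":"number"},"force":{"type":"number"}},"required":["motion"]}

```bash
mkdir -p pics
python3 - <<'E'
from workcell import robot
import cv2,numpy as np
s=robot.sense()
print({k:np.round(v,3).tolist() for k,v in s.items()},robot.tips_ahead)
for n in("scene","top"):
    c=robot.camera_info(n);print(n,c["fx"],c["fy"],c["cx"],c["cy"],np.round(c["world_to_cam"],4).tolist())
    cv2.imwrite(f"pics/{n}0.png",cv2.resize(robot.snapshot(n)[...,::-1],(800,600),interpolation=cv2.INTER_CUBIC))
E
```

```text
{'time': 0.0, 'qpos': [-1.411, 0.537, -0.004, 1.539, 0.003, 1.067, -0.071], 'qvel': [-0.001, 0.0, -0.001, 0.0, 0.0, 0.001, 0.001], 'joint_efforts': [0.0, -57.098, 0.991, -25.161, -0.056, 0.018, 0.0], 'eef_pos': [0.145, 0.633, 0.302], 'tool_rot': [0.113, 0.994, -0.001, -0.0], 'ft_force': [0.706, -0.536, -0.012], 'torque': [-0.058, -0.039, 0.009], 'grip_force': 0.0, 'opening': 0.088} 0.064
scene 468.409424707652 468.409424707652 256.8445039496299 184.78898415007913 [[0.3806, 0.9246, 0.0145, -0.2345], [0.6803, -0.2694, -0.6816, -0.1851], [-0.6264, 0.2693, -0.7316, 1.9934], [0.0, 0.0, 0.0, 1.0]]
top 446.0097734323704 446.0097734323704 253.19540127114055 191.80835542993808 [[0.0308, -0.9995, -0.0008, 0.0173], [-0.9789, -0.03, -0.202, 0.5525], [0.2019, 0.007, -0.9794, 1.2673], [0.0, 0.0, 0.0, 1.0]]
```

View pics/scene0.png

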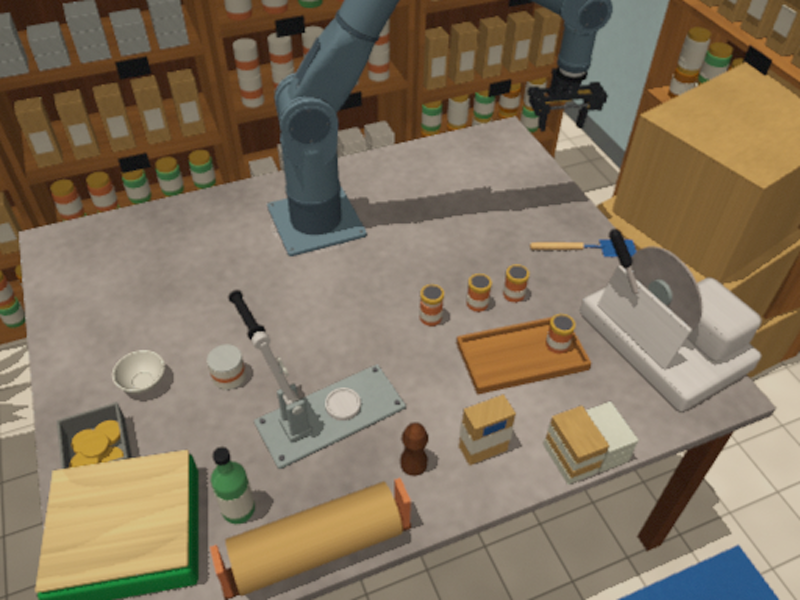

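View pics/top0.png

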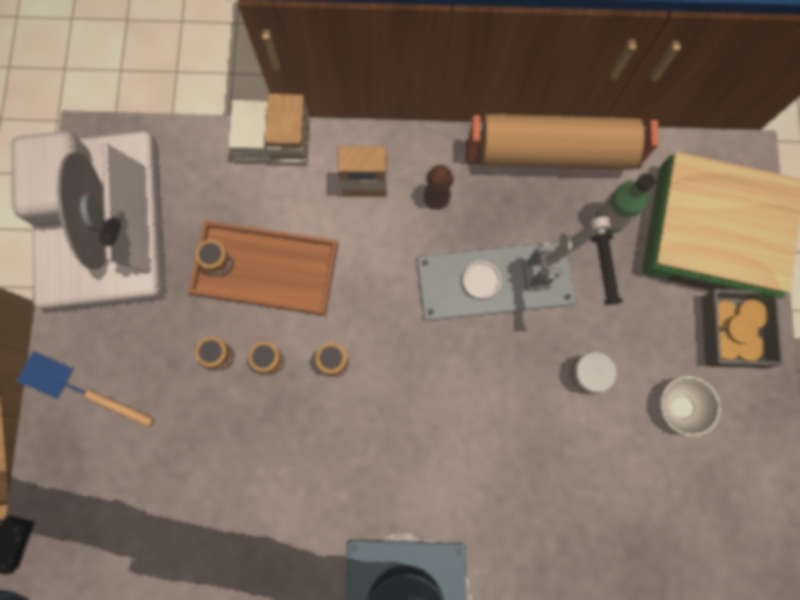

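The scene view shows three jars at about (431,303), (479,291) and (516,282), with the press nest at (343,404). In the top view the lids are at (331,359), (264,357) and (212,351), the nest at (482,280), and the tray corners at (204,223), (337,240), (325,313) and (190,295). Next I'll zoom in on the jars and compute positions.

```bash
cat > h.py <<'E'
from workcell import robot
import cv2,numpy as np
def ray(n,p,z,c=None):
    """intersect pixel p (512x384) with height z"""
    c=c or robot.camera_info(n);M=np.array(c["world_to_cam"]);R,t=M[:3,:3],M[:3,3]
    d=R.T@[(p[0]-c["cx"])/c["fx"],(p[1]-c["cy"])/c["fy"],1];o=-R.T@t
    return (o+d*(z-o[2])/d[2])[:3]
def proj(n,P,c=None):
    c=c or robot.camera_info(n);M=np.array(c["world_to_cam"]);q=M[:3,:3]@P+M[:3,3]
    return np.array([c["fx"]*q[0]/q[2]+c["cx"],c["fy"]*q[1]/q[2]+c["cy"]])
E
python3 - <<'E'
from h import *
im=robot.snapshot("scene");tp=robot.snapshot("top")
k=.64
for nm,p,z in[("jA",(331,359),.08),("jA",(331,359),.091),("jB",(264,357),.08),("jC",(212,351),.08),("trayjar",(211,254),.088),("tin",(595,372),.07),("nest",(482,280),.03),
 ("p1",(418,258),.014),("p2",(565,243),.014),("p3",(574,303),.014),("p4",(428,319),.014),("t1",(204,223),.026),("t2",(337,240),.026),("t3",(325,313),.026),("t4",(190,295),.026)]:
    print(nm,z,ray("top",np.array(p)*k,z).round(4))
a=cv2.resize(im[160:216,260:345,::-1],(800,527),interpolation=cv2.INTER_CUBIC)
cv2.imwrite("pics/jars.png",a)
b=cv2.resize(tp[140:210,110:375,::-1],(800,211),interpolation=cv2.INTER_CUBIC)
E
```

```text
jA 0.08 [0.4323 0.1491 0.08  ]
jA 0.091 [0.431 0.148 0.091]
jB 0.08 [0.4322 0.2721 0.08  ]
jC 0.08 [0.4403 0.3684 0.08  ]
trayjar 0.088 [0.6222 0.3835 0.088 ]
tin 0.07 [ 0.4244 -0.3366  0.07  ]
nest 0.03 [ 0.6015 -0.1326  0.03  ]
p1 0.014 [ 0.6463 -0.0072  0.014 ]
p2 0.014 [ 0.6862 -0.2996  0.014 ]
p3 0.014 [ 0.5646 -0.3149  0.014 ]
p4 0.014 [ 0.524  -0.0297  0.014 ]
t1 0.026 [0.702  0.4204 0.026 ]
t2 0.026 [0.675  0.1542 0.026 ]
t3 0.026 [0.5275 0.1704 0.026 ]
t4 0.026 [0.555 0.435 0.026]
```

View pics/jars.png

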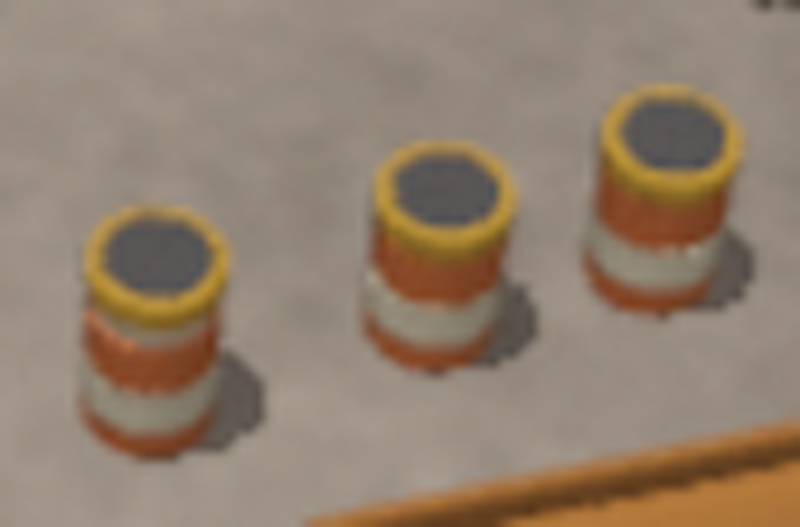

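The left jar, nearest the robot's centre line at about (0.431, 0.148), shows bare neck under its lid, so that is the one to close. I'll turn the tool so the fingers close along the press's y axis, then move over the jar.

>>> {"api": "step_arm", "payload": {
  "motion": [
    [[0, 0, 0, 6.9], [0, 0, 0, 6.9], [0, 0, 0, 6.9], [0, 0, 0, 6.9], [0, 0, 0, 6.9]]
  ],
  "grip": 0.088
}}

```text
time: 0.62
eef_pos: [0.1455, 0.6333, 0.3025]
tool_rot: [0.405, 0.914, -0.0, 0.0]
ft_force: [-0.5, 0.0, -0.1]
opening: 0.0877
grip_force: 0.0
```

>>> {"api": "step_arm", "payload": {
  "motion": [
    [[0, 0, 0, 6.9], [0, 0, 0, 6.9], [0, 0, 0, 6.9], [0, 0, 0, 6.9], [0, 0, 0, 6.9]]
  ]
}}

```text
time: 1.03
eef_pos: [0.1454, 0.6334, 0.3025]
tool_rot: [0.658, 0.753, -0.0, 0.0]
ft_force: [0.5, 0.2, -0.1]
opening: 0.0875
grip_force: 0.0
```

>>> {"api": "step_arm", "payload": {
  "motion": [
    [[-0.015, 0.006, 0, 0], [-0.0325, 0.0135, 0, 0], [-0.0325, 0.0135, 0, 0], [-0.0325, 0.0135, 0, 0], [-0.0325, 0.0135, 0, 0]]
  ]
}}

```text
time: 1.45
eef_pos: [0.2258, 0.4968, 0.3025]
tool_rot: [0.655, 0.755, -0.0, 0.0]
ft_force: [0.4, 0.6, 0.4]
opening: 0.0883
grip_force: 0.0
```

>>> {"api": "step_arm", "payload": {
  "motion": [
    [[-0.0325, 0.0135, 0, 0], [-0.0325, 0.0135, 0, 0], [-0.0325, 0.0135, 0, 0], [-0.0325, 0.0135, 0, 0], [-0.0325, 0.0135, 0, 0]]
  ]
}}

```text
time: 1.87
eef_pos: [0.3154, 0.3453, 0.3028]
tool_rot: [0.656, 0.755, 0.0, -0.0]
ft_force: [1.0, -0.2, -0.6]
opening: 0.0881
grip_force: 0.0
```

>>> {"api": "step_arm", "payload": {
  "motion": [
    [[-0.0325, 0.0135, 0.01, 0], [-0.0325, 0.0135, 0.01, 0], [-0.0325, 0.0135, 0.01, 0], [-0.0325, 0.0135, 0.01, 0], [-0.0325, 0.0135, 0.01, 0]]
  ]
}}

```text
time: 2.28
eef_pos: [0.405, 0.194, 0.2525]
tool_rot: [0.655, 0.755, 0.0, -0.0]
ft_force: [0.3, 0.8, -0.1]
opening: 0.0879
grip_force: 0.0
```

>>> {"api": "step_arm", "payload": {
  "motion": [
    [[-0.015, 0.006, 0, 0], [0, 0, 0, 0], [0, 0, 0, 0]]
  ]
}}

```text
time: 2.53
eef_pos: [0.4128, 0.181, 0.2527]
tool_rot: [0.656, 0.754, -0.0, -0.0]
ft_force: [-0.2, 0.4, 0.7]
opening: 0.088
grip_force: 0.0
```

```bash
cat >> h.py <<'E'
from scipy.spatial.transform import Rotation as Ro
def st():
    s=robot.sense();R=Ro.from_quat(s["tool_rot"]).as_matrix()
    print("t",round(s["time"],2),"p",np.round(s["eef_pos"],4),"tool y deg",np.degrees(np.arctan2(R[1,1],R[0,1])).round(2),"tz",R[:,2].round(3),"F",np.round(s["ft_force"],1),"op",round(s["opening"],4),"g",round(s["grip_force"],1))
    return s,R
def to(x,y,z):
    s,R=st();print("tool shift",(R.T@(np.array([x,y,z])-s["eef_pos"])).round(4))
E
python3 - <<'E'
from h import *
st();c=robot.camera_info("wrist");im=robot.snapshot("wrist");np.save("pics/w1.npy",im)
print("jar proj",proj("wrist",np.array([.431,.148,.091]),c)*1.5625,c["fx"])
cv2.imwrite("pics/w1.png",cv2.resize(im[...,::-1],(800,600)))
import pickle;pickle.dump(c,open("pics/w1.pkl","wb"))
E
```

```text
t 2.53 p [0.4128 0.181  0.2527] tool y deg 7.94 tz [-0.  0. -1.] F [-0.2  0.4  0.7] op 0.088 g 0.0
jar proj [420.01422701 355.13126294] 297.4924681120667
```

View pics/w1.png

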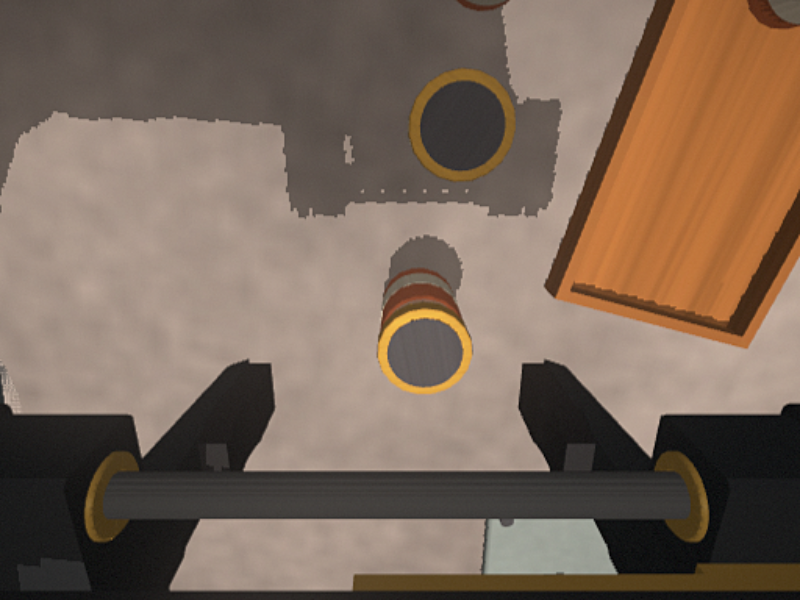

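The wrist view shows the jar's lid centred at (425,351), about 94 px wide. The neighbour's lid is at (463,125) and the tray corner at (552,287).

Run:
```python
from h import *
import pickle;c=pickle.load(open("pics/w1.pkl","rb"));k=1/1.5625
M=np.array(c["world_to_cam"]);print("cam",(-M[:3,:3].T@M[:3,3]).round(3),M[2,:3].round(3))
for p in[(425,351),(378,351),(472,351),(425,308),(425,394)]:print(p,ray("wrist",np.array(p)*k,.091,c).round(4),ray("wrist",np.array(p)*k,.08,c).round(4))
for p in[(463,125),(409,125),(516,125),(463,68),(463,182)]:print(p,ray("wrist",np.array(p)*k,.08,c).round(4))
print("tray corner",ray("wrist",np.array((552,297))*k,.026,c).round(4),ray("wrist",np.array((747,348))*k,.026,c).round(4))
to(.431,.148,.2527)
```

```text
cam [0.401 0.265 0.334] [ 0.044 -0.319 -0.947]
(425, 351) [0.4334 0.151  0.091 ] [0.4349 0.1458 0.08  ]
(378, 351) [0.4066 0.1473 0.091 ] [0.4069 0.1419 0.08  ]
(472, 351) [0.4602 0.1547 0.091 ] [0.4629 0.1497 0.08  ]
(425, 308) [0.4293 0.1771 0.091 ] [0.4306 0.1731 0.08  ]
(425, 394) [0.4379 0.1231 0.091 ] [0.4396 0.1167 0.08  ]
(463, 125) [0.4341 0.2748 0.08  ]
(409, 125) [0.4067 0.271  0.08  ]
(516, 125) [0.4611 0.2785 0.08  ]
(463, 68) [0.4293 0.3009 0.08  ]
(463, 182) [0.4394 0.2467 0.08  ]
tray corner [0.5238 0.1739 0.026 ] [0.6741 0.155  0.026 ]
t 2.58 p [0.4124 0.1821 0.2528] tool y deg 8.08 tz [-0.  0. -1.] F [-0.3 -0.3 -0.2] op 0.0881 g 0.0
tool shift [-0.0364  0.0137  0.0001]
```

>>> {"api": "step_arm", "payload": {
  "motion": [
    [[-0.0307, 0.0143, 0, 0], [-0.0307, 0.0143, 0, 0], [-0.0307, 0.0143, 0, 0], [-0.0307, 0.0143, 0, 0], [-0.0307, 0.0143, 0, 0]]
  ]
}}

```text
time: 3.0
eef_pos: [0.5055, 0.0405, 0.2529]
tool_rot: [0.654, 0.756, 0.001, -0.0]
ft_force: [-0.5, 0.5, -0.7]
opening: 0.0879
grip_force: 0.0
```

>>> {"api": "step_arm", "payload": {
  "motion": [
    [[-0.0307, 0.0143, 0, 0], [-0.0307, 0.0143, 0, 0], [-0.0307, 0.0143, 0, 0], [-0.0307, 0.0143, 0, 0], [-0.0307, 0.0143, 0, 0]]
  ]
}}

```text
time: 3.42
eef_pos: [0.5984, -0.1012, 0.2527]
tool_rot: [0.654, 0.756, 0.001, -0.0]
ft_force: [-0.2, -0.4, 0.4]
opening: 0.0879
grip_force: 0.0
```

>>> {"api": "step_arm", "payload": {
  "motion": [
    [[0, 0, 0, 0], [0, 0, 0, 0], [0, 0, 0, 0]]
  ]
}}

```text
time: 3.67
eef_pos: [0.5972, -0.1, 0.2524]
tool_rot: [0.655, 0.756, 0.0, -0.001]
ft_force: [0.8, 0.2, 0.4]
opening: 0.0881
grip_force: 0.0
```

Run:
```python
from h import *
st();c=robot.camera_info("wrist");im=robot.snapshot("wrist")
print("nest proj",proj("wrist",np.array([.6015,-.1326,.03]),c)*1.5625)
cv2.imwrite("pics/w2.png",cv2.resize(im[...,::-1],(800,600)))
import pickle;pickle.dump(c,open("pics/w2.pkl","wb"))
```

```text
t 3.67 p [ 0.5972 -0.1     0.2524] tool y deg 8.21 tz [-0.001  0.001 -1.   ] F [0.8 0.2 0.4] op 0.0881 g 0.0
nest proj [396.10165201 313.83228008]
```

View pics/w2.png

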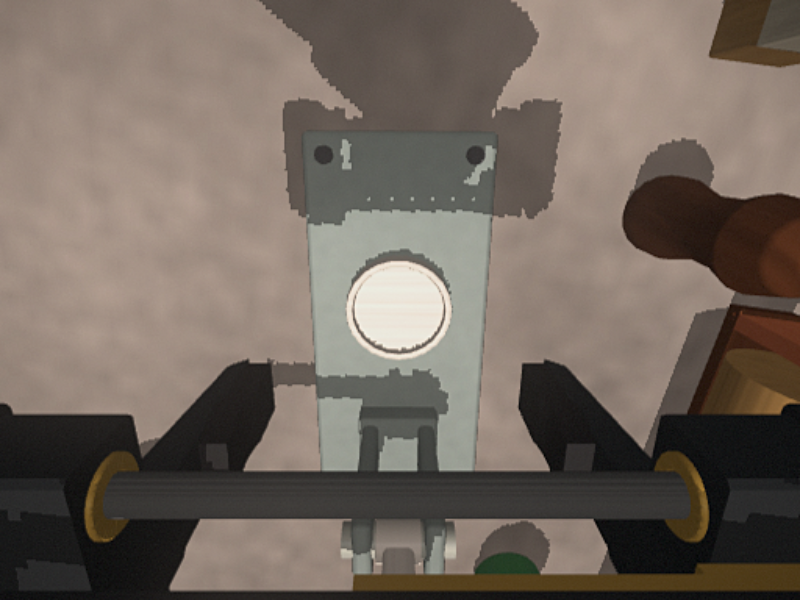

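The nest rim spans x 346–452 and y 261–359, so its centre is about (399,310). The plate's corners are at (303,133) and (497,131).

Run:
```python
from h import *
import pickle;c=pickle.load(open("pics/w2.pkl","rb"));k=1/1.5625
f=lambda p,z:ray("wrist",np.array(p)*k,z,c)
E=[f(p,.03) for p in[(346,310),(452,310),(399,261),(399,359)]];print(np.round(E,4),"nest",((E[0]+E[1])/2).round(4),((E[2]+E[3])/2).round(4))
a,b=f((303,133),.014),f((497,131),.014);print(a.round(4),b.round(4),np.degrees(np.arctan2(*(b-a)[[1,0]])))
a,b=f((308,230),.014),f((320,465),.014);print(np.degrees(np.arctan2(*(b-a)[[1,0]])))
a,b=f((494,210),.014),f((474,465),.014);print(np.degrees(np.arctan2(*(b-a)[[1,0]])))
to(.4334,.1505,.2525)
```

```text
[[ 0.5665 -0.1347  0.03  ]
 [ 0.6397 -0.1242  0.03  ]
 [ 0.598  -0.0946  0.03  ]
 [ 0.6085 -0.167   0.03  ]] nest [ 0.6031 -0.1295  0.03  ] [ 0.6033 -0.1308  0.03  ]
[ 0.5246 -0.0227  0.014 ] [ 0.6491 -0.0036  0.014 ] 8.711424258892652
-82.41825642419616
-82.48669808972001
t 3.72 p [ 0.597  -0.0996  0.2524] tool y deg 8.25 tz [-0.001  0.002 -1.   ] F [-0.1  0.4  0.2] op 0.0878 g 0.0
tool shift [ 0.271  -0.126   0.0005]
```

Nest is at (0.6032, -0.1303). I'll go back and descend on the jar.

>>> {"api": "step_arm", "payload": {
  "motion": [
    [[0.0301, -0.014, 0, 0], [0.0301, -0.014, 0, 0], [0.0301, -0.014, 0, 0], [0.0301, -0.014, 0, 0], [0.0301, -0.014, 0, 0]]
  ]
}}

```text
time: 4.13
eef_pos: [0.5049, 0.04, 0.2528]
tool_rot: [0.654, 0.756, 0.0, -0.001]
ft_force: [0.5, 0.5, 0.0]
opening: 0.0879
grip_force: 0.0
```

>>> {"api": "step_arm", "payload": {
  "motion": [
    [[0.0301, -0.014, 0, 0], [0.0301, -0.014, 0, 0], [0.0301, -0.014, 0, 0], [0.0301, -0.014, 0, 0], [0, 0, 0, 0]]
  ]
}}

```text
time: 4.55
eef_pos: [0.4297, 0.1551, 0.2524]
tool_rot: [0.651, 0.759, 0.0, -0.002]
ft_force: [0.0, 0.3, -0.2]
opening: 0.0879
grip_force: 0.0
```

>>> {"api": "step_arm", "payload": {
  "motion": [
    [[0, 0, 0.02, 0], [0, 0, 0.03, 0], [0, 0, 0.03, 0], [0, 0, 0, 0], [0, 0, 0, 0]]
  ]
}}

```text
time: 4.97
eef_pos: [0.4331, 0.1484, 0.1723]
tool_rot: [0.655, 0.756, -0.001, -0.001]
ft_force: [0.3, -0.2, -0.3]
opening: 0.088
grip_force: 0.0
```

Run:
```python
from h import *
to(.4334,.1505,.098)
```

```text
t 4.97 p [0.4331 0.1484 0.1723] tool y deg 8.15 tz [-0.003 -0.001 -1.   ] F [ 0.3 -0.2 -0.3] op 0.088 g 0.0
tool shift [0.0021 0.0008 0.0743]
```

>>> {"api": "step_arm", "payload": {
  "motion": [
    [[0.002, 0.001, 0.02, 0], [0, 0, 0.025, 0], [0, 0, 0.02, 0], [0, 0, 0.009, 0], [0, 0, 0, 0]]
  ]
}}

```text
time: 5.38
eef_pos: [0.4351, 0.1506, 0.0988]
tool_rot: [0.655, 0.755, -0.0, -0.0]
ft_force: [-0.1, 0.4, 0.5]
opening: 0.0882
grip_force: 0.0
```

>>> {"api": "step_arm", "payload": {
  "motion": [
    [[0, 0, 0, 0], [0, 0, 0, 0], [0, 0, 0, 0], [0, 0, 0, 0], [0, 0, 0, 0]]
  ],
  "grip": 0.045,
  "force": 25
}}

```text
time: 5.8
eef_pos: [0.4352, 0.1504, 0.0993]
tool_rot: [0.656, 0.755, 0.0, -0.0]
ft_force: [-2.3, -0.4, 1.5]
opening: 0.0566
grip_force: 1.3
```

>>> {"api": "step_arm", "payload": {
  "motion": [
    [[0, 0, 0, 0], [0, 0, 0, 0], [0, 0, 0, 0], [0, 0, 0, 0], [0, 0, 0, 0]]
  ]
}}

```text
time: 6.22
eef_pos: [0.4346, 0.1502, 0.0989]
tool_rot: [0.656, 0.755, -0.0, -0.001]
ft_force: [-3.7, 0.5, 6.7]
opening: 0.0535
grip_force: 25.0
```

>>> {"api": "step_arm", "payload": {
  "motion": [
    [[0, 0, -0.01, 0], [0, 0, -0.02, 0], [0, 0, -0.02, 0], [0, 0, -0.02, 0], [0, 0, -0.01, 0]]
  ]
}}

```text
time: 6.63
eef_pos: [0.4359, 0.1503, 0.1808]
tool_rot: [0.656, 0.755, 0.001, 0.001]
ft_force: [0.5, -0.9, -4.5]
opening: 0.0535
grip_force: 25.0
```

>>> {"api": "step_arm", "payload": {
  "motion": [
    [[-0.015, 0.0063, 0, 0], [-0.03, 0.0127, 0, 0], [-0.03, 0.0127, 0, 0], [-0.03, 0.0127, 0, 0], [-0.03, 0.0127, 0, 0]]
  ]
}}

```text
time: 7.05
eef_pos: [0.511, 0.0233, 0.1786]
tool_rot: [0.655, 0.755, -0.0, -0.0]
ft_force: [0.2, 0.3, -3.9]
opening: 0.0535
grip_force: 25.0
```

>>> {"api": "step_arm", "payload": {
  "motion": [
    [[-0.03, 0.0127, 0, 0], [-0.03, 0.0127, 0, 0], [-0.03, 0.0127, 0, 0], [-0.03, 0.0127, 0, 0], [-0.03, 0.0127, 0, 0]]
  ]
}}

```text
time: 7.47
eef_pos: [0.5948, -0.1164, 0.1783]
tool_rot: [0.656, 0.755, -0.0, -0.0]
ft_force: [0.7, 0.4, -4.7]
opening: 0.0539
grip_force: 25.0
```

>>> {"api": "step_arm", "payload": {
  "motion": [
    [[-0.0164, 0.0066, 0, 0], [0, 0, 0, 0], [0, 0, 0, 0], [0, 0, 0, 0]]
  ]
}}

```text
time: 7.8
eef_pos: [0.6027, -0.1292, 0.178]
tool_rot: [0.655, 0.755, -0.0, -0.001]
ft_force: [-0.2, 1.1, -5.4]
opening: 0.0538
grip_force: 25.0
```

Run:
```python
from h import *
to(.6032,-.1303,.123)
c=robot.camera_info("wrist");im=robot.snapshot("wrist")
cv2.imwrite("pics/w3.png",cv2.resize(im[...,::-1],(800,600)))
import pickle;pickle.dump(c,open("pics/w3.pkl","wb"))
```

```text
t 7.8 p [ 0.6027 -0.1292  0.178 ] tool y deg 8.1 tz [-0.002  0.001 -1.   ] F [-0.2  1.1 -5.4] op 0.0538 g 25.0
tool shift [-0.0012  0.0005  0.055 ]
```

View pics/w3.png

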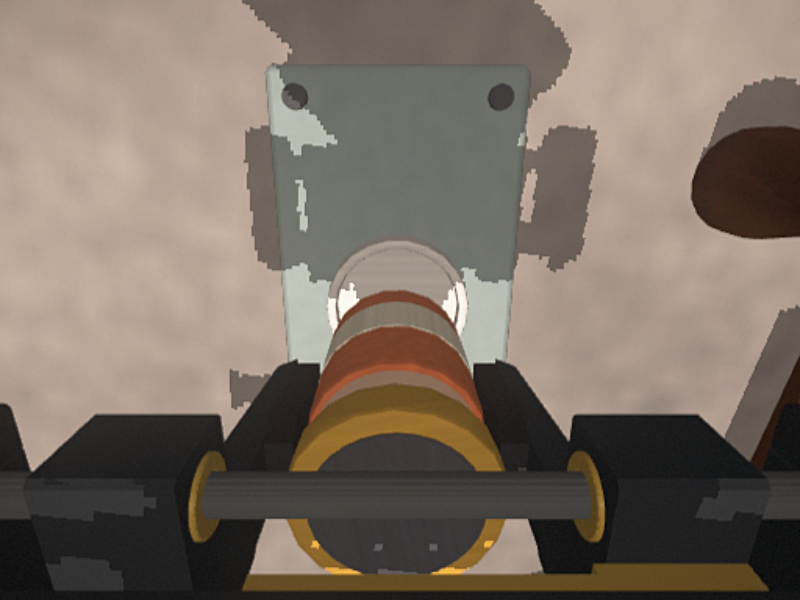

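Lid is still up with the bare neck visible. The jar (x≈397) is centred on the nest ring (x 328–467), whose top edge is at y=240; the jar base edge is at (397,292).

Run:
```python
from h import *
import pickle;c=pickle.load(open("pics/w3.pkl","rb"));k=1/1.5625
f=lambda p,z:ray("wrist",np.array(p)*k,z,c)
tx=np.array([-.14,.99,0])
print("jar",(f((397,292),.079)-.027*tx).round(4),"lid w",f((289,470),.17).round(4),f((505,470),.17).round(4))
print("nest",(f((398,240),.030)-.0375*tx).round(4)); a,b=f((328,305),.03),f((467,305),.03);print(a,b,(a+b)/2)
to(.6032,-.1303,.123)
```

```text
jar [ 0.6029 -0.1318  0.079 ] lid w [ 0.5761 -0.1216  0.17  ] [ 0.6257 -0.1145  0.17  ]
nest [ 0.6034 -0.1311  0.03  ]
[ 0.56667278 -0.13348756  0.03      ] [ 0.63888669 -0.12324667  0.03      ] [ 0.60277974 -0.12836711  0.03      ]
t 7.85 p [ 0.6028 -0.1287  0.1782] tool y deg 8.15 tz [-0.002  0.001 -1.   ] F [ 0.7 -0.  -4.1] op 0.0538 g 25.0
tool shift [-0.0017  0.0003  0.0552]
```

Aligned to within about 1 mm, so I'll lower it.

>>> {"api": "step_arm", "payload": {
  "motion": [
    [[0, 0, 0.012, 0], [0, 0, 0.015, 0], [0, 0, 0.015, 0], [0, 0, 0.006, 0], [0, 0, 0.002, 0]]
  ]
}}

```text
time: 8.27
eef_pos: [0.6022, -0.1291, 0.1269]
tool_rot: [0.655, 0.755, -0.001, -0.001]
ft_force: [-0.7, -0.4, -3.6]
opening: 0.0536
grip_force: 25.0
```

>>> {"api": "step_arm", "payload": {
  "motion": [
    [[0, 0, 0.002, 0], [0, 0, 0.001, 0], [0, 0, 0, 0]]
  ]
}}

```text
time: 8.52
eef_pos: [0.6037, -0.1303, 0.1261]
tool_rot: [0.656, 0.755, 0.0, 0.0]
ft_force: [0.1, -0.0, -4.1]
opening: 0.0538
grip_force: 25.0
```

>>> {"api": "step_arm", "payload": {
  "motion": [
    [[0, 0, 0.001, 0], [0, 0, 0, 0]]
  ]
}}

```text
time: 8.68
eef_pos: [0.6037, -0.1304, 0.1251]
tool_rot: [0.656, 0.755, 0.0, 0.0]
ft_force: [-0.1, 0.4, -4.4]
opening: 0.0539
grip_force: 25.0
```

>>> {"api": "step_arm", "payload": {
  "motion": [
    [[0, 0, 0.001, 0], [0, 0, 0, 0]]
  ]
}}

```text
time: 8.85
eef_pos: [0.6034, -0.1303, 0.1238]
tool_rot: [0.656, 0.755, 0.0, 0.0]
ft_force: [-0.1, -0.3, -5.0]
opening: 0.0539
grip_force: 25.0
```

>>> {"api": "step_arm", "payload": {
  "motion": [
    [[0, 0, 0.001, 0], [0, 0, 0, 0]]
  ]
}}

```text
time: 9.02
eef_pos: [0.6035, -0.1303, 0.1231]
tool_rot: [0.656, 0.755, 0.0, -0.0]
ft_force: [-1.7, 0.8, 0.6]
opening: 0.0536
grip_force: 25.0
```

>>> {"api": "step_arm", "payload": {
  "motion": [
    [[0, 0, 0, 0], [0, 0, 0, 0]]
  ]
}}

```text
time: 9.18
eef_pos: [0.6035, -0.1303, 0.1231]
tool_rot: [0.656, 0.755, 0.0, 0.0]
ft_force: [-2.9, 0.8, 3.0]
opening: 0.0537
grip_force: 25.0
```

Jar is seated, with floor contact at z=0.123. Now I'll release, rise straight up, move over the handle and turn 90°.

>>> {"api": "step_arm", "payload": {
  "motion": [
    [[0, 0, 0, 0], [0, 0, 0, 0], [0, 0, 0, 0], [0, 0, 0, 0], [0, 0, 0, 0]]
  ],
  "grip": 0.088
}}

```text
time: 9.6
eef_pos: [0.6036, -0.1305, 0.1228]
tool_rot: [0.656, 0.755, 0.0, 0.0]
ft_force: [-0.1, -0.1, -0.2]
opening: 0.0849
grip_force: 0.0
```

>>> {"api": "step_arm", "payload": {
  "motion": [
    [[0, 0, 0, 0], [0, 0, -0.01, 0], [0, 0, -0.025, 0], [0, 0, -0.035, 0], [0, 0, -0.035, 0]]
  ]
}}

```text
time: 10.02
eef_pos: [0.6028, -0.1304, 0.229]
tool_rot: [0.656, 0.755, -0.001, -0.001]
ft_force: [0.4, -0.4, -0.1]
opening: 0.088
grip_force: 0.0
```

>>> {"api": "step_arm", "payload": {
  "motion": [
    [[0, 0, -0.039, 0], [0, 0, -0.039, 0], [0, 0, -0.039, 0], [0, 0, -0.039, 0], [0, 0, -0.039, 0]]
  ]
}}

```text
time: 10.43
eef_pos: [0.6027, -0.1305, 0.4257]
tool_rot: [0.656, 0.755, 0.0, 0.0]
ft_force: [1.1, -0.5, -0.5]
opening: 0.0879
grip_force: 0.0
```

>>> {"api": "step_arm", "payload": {
  "motion": [
    [[0, 0, -0.039, 0], [0, 0, 0, 0]]
  ]
}}

```text
time: 10.6
eef_pos: [0.605, -0.1318, 0.471]
tool_rot: [0.656, 0.755, 0.004, 0.006]
ft_force: [0.6, -1.0, -0.1]
opening: 0.0882
grip_force: 0.0
```

>>> {"api": "step_arm", "payload": {
  "motion": [
    [[-0.0292, -0.0136, 0, 0], [-0.0292, -0.0136, 0, 0], [-0.0292, -0.0136, 0, 0], [-0.0292, -0.0136, 0, 0], [-0.0292, -0.0136, 0, 0]]
  ]
}}

```text
time: 11.02
eef_pos: [0.5556, -0.2858, 0.4623]
tool_rot: [0.656, 0.755, 0.0, 0.0]
ft_force: [1.6, 0.1, -0.2]
opening: 0.088
grip_force: 0.0
```

>>> {"api": "step_arm", "payload": {
  "motion": [
    [[0, 0, 0, 6.92], [0, 0, 0, 6.92], [0, 0, 0, 6.92], [0, 0, 0, 6.92], [0, 0, 0, 6.92]]
  ]
}}

```text
time: 11.43
eef_pos: [0.5562, -0.2846, 0.4622]
tool_rot: [0.852, 0.523, 0.0, 0.0]
ft_force: [-0.4, -0.4, -0.6]
opening: 0.0877
grip_force: 0.0
```

>>> {"api": "step_arm", "payload": {
  "motion": [
    [[0, 0, 0, 6.92], [0, 0, 0, 6.92], [0, 0, 0, 6.92], [0, 0, 0, 6.92], [0, 0, 0, 6.92]]
  ]
}}

```text
time: 11.85
eef_pos: [0.5562, -0.2844, 0.4622]
tool_rot: [0.969, 0.246, 0.0, -0.0]
ft_force: [0.3, -0.3, 0.3]
opening: 0.0878
grip_force: 0.0
```

>>> {"api": "step_arm", "payload": {
  "motion": [
    [[0, 0, 0, 6.92], [0, 0, 0, 6.92], [0, 0, 0, 6.92], [0, 0, 0, 0], [0, 0, 0, 0]]
  ]
}}

```text
time: 12.27
eef_pos: [0.5564, -0.2843, 0.4619]
tool_rot: [0.997, 0.072, -0.0, 0.0]
ft_force: [-0.2, -0.1, 0.1]
opening: 0.0878
grip_force: 0.0
```

Run:
```python
from h import *
s,_=st();print(np.round(s["qpos"],2))
to(.5560,-.2845,.372)
c=robot.camera_info("wrist");im=robot.snapshot("wrist")
print("handle proj",proj("wrist",np.array([.5560,-.2845,.327]),c)*1.5625)
cv2.imwrite("pics/w4.png",cv2.resize(im[...,::-1],(800,600)))
import pickle;pickle.dump(c,open("pics/w4.pkl","wb"))
```

```text
t 12.27 p [ 0.5564 -0.2843  0.4619] tool y deg -81.7 tz [-0. -0. -1.] F [-0.2 -0.1  0.1] op 0.0878 g 0.0
[-0.2   0.5   0.93  1.44 -0.4   1.41 -0.69]
t 12.27 p [ 0.5564 -0.2843  0.4619] tool y deg -81.7 tz [-0. -0. -1.] F [-0.2 -0.1  0.1] op 0.0878 g 0.0
tool shift [-0.0004  0.0001  0.0899]
handle proj [397.68115841 314.07394979]
```

View pics/w4.png

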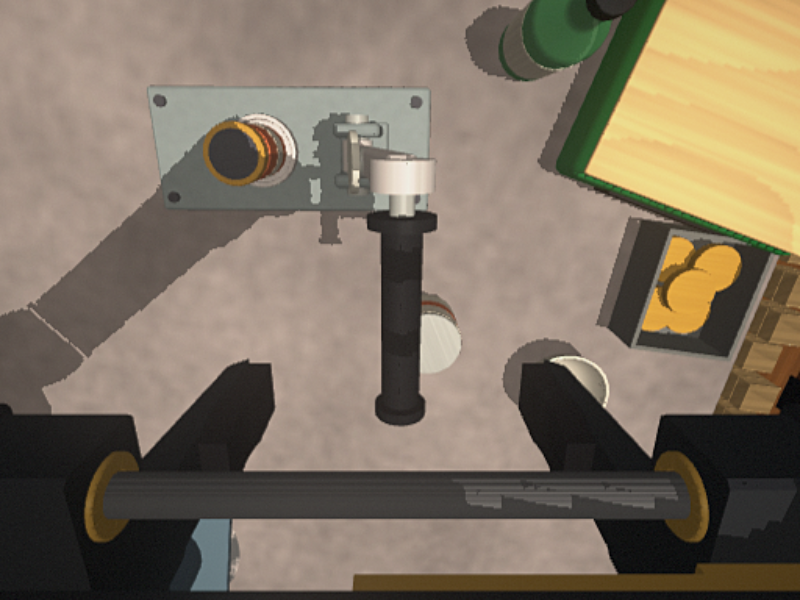

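The handle middle is at about (401,314), against a predicted (398,314), so it is well centred. The jar stands upright in the nest with its lid at (238,152). I'll go down, grip and compute the stroke rows.

>>> {"api": "step_arm", "payload": {
  "motion": [
    [[0, 0, 0.02, 0], [0, 0, 0.03, 0], [0, 0, 0.025, 0], [0, 0, 0.015, 0], [0, 0, 0, 0]]
  ]
}}

```text
time: 12.73
eef_pos: [0.5554, -0.2832, 0.3685]
tool_rot: [0.997, 0.072, -0.002, -0.002]
ft_force: [0.1, 0.4, 0.1]
opening: 0.0881
grip_force: 0.0
```

>>> {"api": "step_arm", "payload": {
  "motion": [
    [[0, 0, 0, 0], [0, 0, 0, 0], [0, 0, 0, 0], [0, 0, 0, 0], [0, 0, 0, 0]]
  ],
  "grip": 0.012,
  "force": 30
}}

```text
time: 13.15
eef_pos: [0.5568, -0.2847, 0.3726]
tool_rot: [0.997, 0.071, 0.001, 0.0]
ft_force: [-0.2, 0.0, -0.6]
opening: 0.0569
grip_force: 0.0
```

>>> {"api": "step_arm", "payload": {
  "motion": [
    [[0, 0, 0, 0], [0, 0, 0, 0], [0, 0, 0, 0], [0, 0, 0, 0], [0, 0, 0, 0]]
  ]
}}

```text
time: 13.57
eef_pos: [0.5566, -0.2844, 0.3717]
tool_rot: [0.997, 0.071, -0.0, 0.0]
ft_force: [0.7, -2.2, -1.5]
opening: 0.0236
grip_force: 1.0
```

Run:
```python
from h import *
to(.5560,-.2845,.372)
def tab(a,b,n):
    u=np.linspace(0,1,n+1);r=np.clip(u/.08,0,1)*0;  # trapezoid via cumulative speed
    v=np.minimum(1,np.minimum((np.arange(n)+1)/3,(n-np.arange(n))/3));th=a+(b-a)*np.r_[0,np.cumsum(v)/v.sum()]
    P=np.c_[-.21*np.sin(th-np.pi/18),-.21*np.cos(th-np.pi/18)]   # tool y (=press x), tool z (down)
    return np.diff(np.round(P,4),axis=0)
for l,a,b,n in(("down",0,1.745,40),("up",1.745,0,50)):
    print(l)
    for i,c in enumerate(np.array_split(tab(a,b,n),n//5)):print(c.round(4).tolist())
```

```text
t 13.57 p [ 0.5566 -0.2844  0.3717] tool y deg -81.89 tz [-0. -0. -1.] F [ 0.7 -2.2 -1.5] op 0.0236 g 1.0
tool shift [-0.0006 -0.     -0.0003]
down
[[-0.0032, -0.0005], [-0.0064, -0.001], [-0.0096, -0.001], [-0.0096, -0.0006], [-0.0096, -0.0001]]
[[-0.0097, 0.0003], [-0.0096, 0.0008], [-0.0095, 0.0012], [-0.0095, 0.0016], [-0.0095, 0.0021]]
[[-0.0093, 0.0025], [-0.0092, 0.0029], [-0.009, 0.0033], [-0.0089, 0.0038], [-0.0087, 0.0041]]
[[-0.0085, 0.0046], [-0.0083, 0.0049], [-0.008, 0.0053], [-0.0078, 0.0057], [-0.0076, 0.006]]
[[-0.0072, 0.0064], [-0.0069, 0.0067], [-0.0067, 0.007], [-0.0063, 0.0073], [-0.0059, 0.0075]]
[[-0.0056, 0.0079], [-0.0053, 0.0081], [-0.0048, 0.0083], [-0.0045, 0.0086], [-0.0041, 0.0087]]
[[-0.0037, 0.0089], [-0.0032, 0.0091], [-0.0029, 0.0092], [-0.0024, 0.0093], [-0.002, 0.0095]]
[[-0.0015, 0.0095], [-0.0011, 0.0096], [-0.0007, 0.0096], [-0.0002, 0.0064], [0.0, 0.0032]]
up
[[0.0, -0.0025], [0.0001, -0.0051], [0.0005, -0.0076], [0.0007, -0.0076], [0.0009, -0.0076]]
[[0.0013, -0.0075], [0.0015, -0.0075], [0.0018, -0.0074], [0.002, -0.0074], [0.0024, -0.0073]]
[[0.0025, -0.0071], [0.0029, -0.0071], [0.0031, -0.007], [0.0034, -0.0069], [0.0036, -0.0067]]
[[0.0038, -0.0066], [0.0041, -0.0064], [0.0043, -0.0063], [0.0045, -0.0062], [0.0048, -0.0059]]
[[0.005, -0.0058], [0.0051, -0.0056], [0.0054, -0.0055], [0.0056, -0.0052], [0.0057, -0.005]]
[[0.006, -0.0048], [0.0061, -0.0046], [0.0063, -0.0043], [0.0064, -0.0041], [0.0065, -0.0039]]
[[0.0068, -0.0037], [0.0068, -0.0034], [0.0069, -0.0031], [0.0071, -0.0029], [0.0072, -0.0027]]
[[0.0072, -0.0023], [0.0074, -0.0021], [0.0074, -0.0019], [0.0074, -0.0016], [0.0076, -0.0013]]
[[0.0075, -0.001], [0.0076, -0.0007], [0.0076, -0.0005], [0.0077, -0.0002], [0.0076, 0.0001]]
[[0.0076, 0.0003], [0.0076, 0.0007], [0.0076, 0.0009], [0.0051, 0.0008], [0.0025, 0.0004]]
```

>>> {"api": "step_arm", "payload": {
  "motion": [
    [[0, 0, 0, 0], [0, 0, 0, 0], [0, 0, 0, 0], [0, 0, 0, 0]]
  ]
}}

```text
time: 13.9
eef_pos: [0.5566, -0.2847, 0.3719]
tool_rot: [0.998, 0.071, 0.0, 0.0]
ft_force: [1.4, -0.7, 0.6]
opening: 0.0185
grip_force: 29.5
```

>>> {"api": "step_arm", "payload": {
  "motion": [
    [[0, -0.0032, -0.0005, 0], [0, -0.0064, -0.001, 0], [0, -0.0096, -0.001, 0], [0, -0.0096, -0.0006, 0], [0, -0.0096, -0.0001, 0]]
  ]
}}

```text
time: 14.32
eef_pos: [0.551, -0.2449, 0.3748]
tool_rot: [0.997, 0.071, -0.0, -0.0]
ft_force: [2.2, -2.4, -4.0]
opening: 0.0184
grip_force: 29.9
```

```bash
python3 -c "
from h import *
s,R=st();print(s['qpos'].round(2) if hasattr(s['qpos'],'round') else s['qpos'])"
```

```text
t 14.32 p [ 0.551  -0.2449  0.3748] tool y deg -81.86 tz [-0.     0.001 -1.   ] F [ 2.2 -2.4 -4. ] op 0.0184 g 29.9
[-0.28  0.52  0.91  1.62 -0.43  1.21 -0.71]
```

Forces are low, so I'll continue the pull.

>>> {"api": "step_arm", "payload": {
  "motion": [
    [[0, -0.0097, 0.0003, 0], [0, -0.0096, 0.0008, 0], [0, -0.0095, 0.0012, 0], [0, -0.0095, 0.0016, 0], [0, -0.0095, 0.0021, 0]]
  ]
}}

```text
time: 14.73
eef_pos: [0.5444, -0.1981, 0.3683]
tool_rot: [0.997, 0.071, 0.0, 0.0]
ft_force: [6.3, -3.8, -11.4]
opening: 0.0188
grip_force: 30.6
```

>>> {"api": "step_arm", "payload": {
  "motion": [
    [[0, -0.0093, 0.0025, 0], [0, -0.0092, 0.0029, 0], [0, -0.009, 0.0033, 0], [0, -0.0089, 0.0038, 0], [0, -0.0087, 0.0041, 0]]
  ]
}}

```text
time: 15.15
eef_pos: [0.5383, -0.1549, 0.3517]
tool_rot: [0.998, 0.07, 0.001, 0.002]
ft_force: [8.6, -8.6, -14.3]
opening: 0.0184
grip_force: 30.9
```

>>> {"api": "step_arm", "payload": {
  "motion": [
    [[0, -0.0085, 0.0046, 0], [0, -0.0083, 0.0049, 0], [0, -0.008, 0.0053, 0], [0, -0.0078, 0.0057, 0], [0, -0.0076, 0.006, 0]]
  ]
}}

```text
time: 15.57
eef_pos: [0.5329, -0.1163, 0.3259]
tool_rot: [0.998, 0.07, 0.001, 0.003]
ft_force: [7.7, -10.0, -10.2]
opening: 0.0184
grip_force: 30.5
```

>>> {"api": "step_arm", "payload": {
  "motion": [
    [[0, -0.0072, 0.0064, 0], [0, -0.0069, 0.0067, 0], [0, -0.0067, 0.007, 0], [0, -0.0063, 0.0073, 0], [0, -0.0059, 0.0075, 0]]
  ]
}}

```text
time: 15.98
eef_pos: [0.5284, -0.084, 0.2915]
tool_rot: [0.998, 0.07, 0.002, 0.002]
ft_force: [5.0, -9.4, -4.6]
opening: 0.0184
grip_force: 30.0
```

```bash
python3 -c "
from h import *
h=np.array([.6033+.11*.1375,-.1305-.11*.9905]);xp=np.array([.1375,-.9905]);yp=np.array([.9905,.1375])
s,R=st();d=np.array(s['eef_pos']);e=d[:2]-h;X,Z=-(e@xp),d[2]-.045-.12
print(np.round(s['qpos'],2),'along yp',e@yp,'r',np.hypot(X,Z),'theta',np.arctan2(X,Z)+np.pi/18)"
```

```text
t 15.98 p [ 0.5284 -0.084   0.2915] tool y deg -81.99 tz [ 0.004 -0.005 -1.   ] F [ 5.  -9.4 -4.6] op 0.0184 g 30.0
[-0.6   0.48  0.89  1.89 -0.44  0.97 -0.94] along yp -0.06779903554305743 r 0.20899932938971183 theta 1.0951138457159475
```

>>> {"api": "step_arm", "payload": {
  "motion": [
    [[0, -0.0056, 0.0079, 0], [0, -0.0053, 0.0081, 0], [0, -0.0048, 0.0083, 0], [0, -0.0045, 0.0086, 0], [0, -0.0041, 0.0087, 0]]
  ]
}}

```text
time: 16.4
eef_pos: [0.525, -0.0599, 0.2501]
tool_rot: [0.998, 0.07, 0.002, 0.002]
ft_force: [3.0, -7.4, -0.9]
opening: 0.0186
grip_force: 29.6
```

>>> {"api": "step_arm", "payload": {
  "motion": [
    [[0, -0.0037, 0.0089, 0], [0, -0.0032, 0.0091, 0], [0, -0.0029, 0.0092, 0], [0, -0.0024, 0.0093, 0], [0, -0.002, 0.0095, 0]]
  ]
}}

```text
time: 16.82
eef_pos: [0.5231, -0.0457, 0.2041]
tool_rot: [0.998, 0.07, 0.001, 0.002]
ft_force: [2.0, -6.9, 1.5]
opening: 0.0183
grip_force: 29.4
```

>>> {"api": "step_arm", "payload": {
  "motion": [
    [[0, -0.0015, 0.0095, 0], [0, -0.0011, 0.0096, 0], [0, -0.0007, 0.0096, 0], [0, -0.0002, 0.0064, 0], [0, 0, 0.0032, 0]]
  ]
}}

```text
time: 17.23
eef_pos: [0.5227, -0.042, 0.1661]
tool_rot: [0.998, 0.07, 0.001, 0.001]
ft_force: [-1.3, -4.9, 12.8]
opening: 0.0186
grip_force: 28.5
```

>>> {"api": "step_arm", "payload": {
  "motion": [
    [[0, 0, 0.001, 0], [0, 0, 0.001, 0], [0, 0, 0, 0]]
  ]
}}

```text
time: 17.48
eef_pos: [0.5227, -0.042, 0.165]
tool_rot: [0.998, 0.07, 0.001, 0.001]
ft_force: [-2.6, -5.7, 14.4]
opening: 0.0188
grip_force: 28.3
```

```bash
cat > lev.py <<'E'
from h import *
h=np.array([.6033+.11*.1375,-.1305-.11*.9905]);xp=np.array([.1375,-.9905]);yp=np.array([.9905,.1375])
s,R=st();d=np.array(s['eef_pos'])+.045*R[:,2];e=d[:2]-h;X,Z=-(e@xp),d[2]-.12
print(np.round(s['qpos'],2),'along yp',e@yp,'X,Z',X,Z,'r',np.hypot(X,Z),'theta',np.arctan2(X,Z)+np.pi/18)
E
python3 lev.py
```

```text
t 17.48 p [ 0.5227 -0.042   0.165 ] tool y deg -81.99 tz [ 0.003 -0.001 -1.   ] F [-2.6 -5.7 14.4] op 0.0188 g 28.3
[-0.55  0.64  0.72  2.   -0.63  0.73 -0.87] along yp -0.06754631246665771 X,Z 0.20862213535787164 3.876668988725407e-05 r 0.2086221389597335 theta 1.7451434294814185
```

>>> {"api": "step_arm", "payload": {
  "motion": [
    [[0, 0, 0.0015, 0], [0, 0, 0, 0]]
  ]
}}

```text
time: 17.65
eef_pos: [0.5227, -0.0421, 0.1644]
tool_rot: [0.998, 0.07, 0.001, 0.0]
ft_force: [-6.0, -2.5, 25.5]
opening: 0.0187
grip_force: 27.4
```

>>> {"api": "step_arm", "payload": {
  "motion": [
    [[0, 0, 0.0015, 0], [0, 0, 0, 0], [0, 0, 0, 0]]
  ]
}}

```text
time: 17.9
eef_pos: [0.5229, -0.0421, 0.1634]
tool_rot: [0.998, 0.07, 0.002, 0.0]
ft_force: [-7.5, -3.5, 31.1]
opening: 0.0181
grip_force: 27.0
```

```bash
python3 lev.py
```

```text
t 17.9 p [ 0.5229 -0.0421  0.1634] tool y deg -82.0 tz [ 0.004  0.    -1.   ] F [-7.5 -3.5 31.1] op 0.0181 g 27.0
[-0.54  0.64  0.71  2.   -0.63  0.73 -0.87] along yp -0.06726808083999083 X,Z 0.2086367679621743 -0.0015540926378551922 r 0.208642555941086 theta 1.752777909828123
```

Force rose stiffly to 31 N at θ≈1.75, so the lid is home. Now I'll ease the lever back.

>>> {"api": "step_arm", "payload": {
  "motion": [
    [[0, 0, -0.002, 0], [0, 0, -0.002, 0], [0, 0, -0.001, 0]]
  ]
}}

```text
time: 18.15
eef_pos: [0.5228, -0.042, 0.1667]
tool_rot: [0.998, 0.07, 0.002, 0.001]
ft_force: [0.7, -5.7, 3.4]
opening: 0.0183
grip_force: 29.6
```

>>> {"api": "step_arm", "payload": {
  "motion": [
    [[0, 0, -0.0025, 0], [0, 0.0001, -0.0051, 0], [0, 0.0005, -0.0076, 0], [0, 0.0007, -0.0076, 0], [0, 0.0009, -0.0076, 0]]
  ]
}}

```text
time: 18.57
eef_pos: [0.5231, -0.0446, 0.1971]
tool_rot: [0.998, 0.07, 0.002, 0.002]
ft_force: [2.6, -7.6, 1.9]
opening: 0.0184
grip_force: 29.7
```

>>> {"api": "step_arm", "payload": {
  "motion": [
    [[0, 0.0013, -0.0075, 0], [0, 0.0015, -0.0075, 0], [0, 0.0018, -0.0074, 0], [0, 0.002, -0.0074, 0], [0, 0.0024, -0.0073, 0]]
  ]
}}

```text
time: 18.98
eef_pos: [0.5244, -0.0539, 0.2342]
tool_rot: [0.998, 0.07, 0.002, 0.002]
ft_force: [2.9, -9.1, -1.1]
opening: 0.0181
grip_force: 29.9
```

>>> {"api": "step_arm", "payload": {
  "motion": [
    [[0, 0.0025, -0.0071, 0], [0, 0.0029, -0.0071, 0], [0, 0.0031, -0.007, 0], [0, 0.0034, -0.0069, 0], [0, 0.0036, -0.0067, 0]]
  ]
}}

```text
time: 19.4
eef_pos: [0.5266, -0.0696, 0.2689]
tool_rot: [0.998, 0.07, 0.002, 0.002]
ft_force: [5.2, -9.2, -3.5]
opening: 0.0181
grip_force: 30.2
```

>>> {"api": "step_arm", "payload": {
  "motion": [
    [[0, 0.0038, -0.0066, 0], [0, 0.0041, -0.0064, 0], [0, 0.0043, -0.0063, 0], [0, 0.0045, -0.0062, 0], [0, 0.0048, -0.0059, 0]]
  ]
}}

```text
time: 19.82
eef_pos: [0.5295, -0.0913, 0.3]
tool_rot: [0.998, 0.07, 0.002, 0.003]
ft_force: [7.5, -12.0, -8.1]
opening: 0.0182
grip_force: 30.5
```

>>> {"api": "step_arm", "payload": {
  "motion": [
    [[0, 0.005, -0.0058, 0], [0, 0.0051, -0.0056, 0], [0, 0.0054, -0.0055, 0], [0, 0.0056, -0.0052, 0], [0, 0.0057, -0.005, 0]]
  ]
}}

```text
time: 20.23
eef_pos: [0.5332, -0.1179, 0.3266]
tool_rot: [0.998, 0.07, 0.002, 0.003]
ft_force: [9.3, -12.3, -13.7]
opening: 0.0186
grip_force: 31.0
```

```bash
python3 lev.py
```

```text
t 20.23 p [ 0.5332 -0.1179  0.3266] tool y deg -82.02 tz [ 0.004 -0.006 -1.   ] F [  9.3 -12.3 -13.7] op 0.0186 g 31.0
[-0.55  0.45  0.92  1.83 -0.41  1.05 -0.91] along yp -0.06752420220618037 X,Z 0.1318371547969102 0.16157643524047466 r 0.20853771795520293 theta 0.8589198653951934
```

>>> {"api": "step_arm", "payload": {
  "motion": [
    [[0, 0.006, -0.0044, 0], [0, 0.0061, -0.0042, 0], [0, 0.0063, -0.0039, 0], [0, 0.0064, -0.0037, 0], [0, 0.0065, -0.0035, 0]]
  ]
}}

```text
time: 20.65
eef_pos: [0.5373, -0.1465, 0.3462]
tool_rot: [0.998, 0.07, 0.001, 0.001]
ft_force: [4.3, -3.2, -3.8]
opening: 0.0182
grip_force: 30.1
```

>>> {"api": "step_arm", "payload": {
  "motion": [
    [[0, 0.0068, -0.0037, 0], [0, 0.0068, -0.0034, 0], [0, 0.0069, -0.0031, 0], [0, 0.0071, -0.0029, 0], [0, 0.0072, -0.0027, 0]]
  ]
}}

```text
time: 21.07
eef_pos: [0.5421, -0.1803, 0.3618]
tool_rot: [0.997, 0.071, 0.001, 0.0]
ft_force: [4.7, -2.5, -4.5]
opening: 0.0181
grip_force: 30.1
```

>>> {"api": "step_arm", "payload": {
  "motion": [
    [[0, 0.0072, -0.0023, 0], [0, 0.0074, -0.0021, 0], [0, 0.0074, -0.0019, 0], [0, 0.0074, -0.0016, 0], [0, 0.0076, -0.0013, 0]]
  ]
}}

```text
time: 21.48
eef_pos: [0.5473, -0.2174, 0.3712]
tool_rot: [0.997, 0.071, 0.0, -0.0]
ft_force: [3.5, -0.6, 4.5]
opening: 0.0183
grip_force: 29.3
```

>>> {"api": "step_arm", "payload": {
  "motion": [
    [[0, 0.0075, -0.001, 0], [0, 0.0076, -0.0007, 0], [0, 0.0076, -0.0005, 0], [0, 0.0077, -0.0002, 0], [0, 0.0076, 0.0001, 0]]
  ]
}}

```text
time: 21.9
eef_pos: [0.5526, -0.2556, 0.3738]
tool_rot: [0.998, 0.071, 0.001, 0.0]
ft_force: [2.2, -0.7, 6.5]
opening: 0.0183
grip_force: 29.2
```

>>> {"api": "step_arm", "payload": {
  "motion": [
    [[0, 0.0076, 0.0003, 0], [0, 0.0076, 0.0007, 0], [0, 0.0076, 0.0009, 0], [0, 0.0051, 0.0008, 0], [0, 0.0025, 0.0004, 0]]
  ]
}}

```text
time: 22.32
eef_pos: [0.5569, -0.2863, 0.3707]
tool_rot: [0.998, 0.07, 0.001, 0.001]
ft_force: [2.9, -1.1, 6.8]
opening: 0.0184
grip_force: 29.1
```

>>> {"api": "step_arm", "payload": {
  "motion": [
    [[0, 0.001, 0, 0], [0, 0.001, 0, 0], [0, 0, 0, 0]]
  ]
}}

```text
time: 22.57
eef_pos: [0.557, -0.287, 0.3705]
tool_rot: [0.998, 0.071, 0.0, -0.0]
ft_force: [1.0, 0.8, 6.9]
opening: 0.0183
grip_force: 29.1
```

```bash
python3 lev.py
```

```text
t 22.57 p [ 0.557  -0.287   0.3705] tool y deg -81.91 tz [ 0.001  0.    -1.   ] F [1.  0.8 6.9] op 0.0183 g 29.1
[-0.18  0.56  0.89  1.57 -0.46  1.23 -0.65] along yp -0.06733901541379625 X,Z -0.0385970905263057 0.2055343533875586 r 0.20912700882367552 theta -0.011094194319598544
```

The lever is back at rest. I'll release gently and rise.

>>> {"api": "step_arm", "payload": {
  "motion": [
    [[0, 0, -0.001, 0], [0, 0, 0, 0], [0, 0, 0, 0]]
  ]
}}

```text
time: 22.82
eef_pos: [0.557, -0.2865, 0.3707]
tool_rot: [0.997, 0.071, 0.0, -0.0]
ft_force: [3.5, -1.0, 2.6]
opening: 0.0184
grip_force: 29.5
```

>>> {"api": "step_arm", "payload": {
  "motion": [
    [[0, 0, 0, 0], [0, 0, 0, 0], [0, 0, 0, 0], [0, 0, 0, 0], [0, 0, 0, 0]]
  ],
  "grip": 0.088
}}

```text
time: 23.23
eef_pos: [0.5565, -0.2863, 0.3704]
tool_rot: [0.998, 0.071, -0.0, -0.0]
ft_force: [-1.1, 0.1, -0.2]
opening: 0.0498
grip_force: 0.0
```

>>> {"api": "step_arm", "payload": {
  "motion": [
    [[0, 0, 0, 0], [0, 0, 0, 0], [0, 0, 0, 0], [0, 0, 0, 0], [0, 0, 0, 0]]
  ]
}}

```text
time: 23.65
eef_pos: [0.5568, -0.2864, 0.3707]
tool_rot: [0.997, 0.071, -0.0, 0.0]
ft_force: [-0.2, 0.5, -0.2]
opening: 0.0829
grip_force: 0.0
```

>>> {"api": "step_arm", "payload": {
  "motion": [
    [[0, 0, -0.01, 0], [0, 0, -0.025, 0], [0, 0, -0.03, 0], [0, 0, -0.025, 0], [0, 0, 0, 0]]
  ]
}}

```text
time: 24.07
eef_pos: [0.5577, -0.2881, 0.4668]
tool_rot: [0.998, 0.07, 0.004, 0.002]
ft_force: [1.0, -0.4, 0.3]
opening: 0.0877
grip_force: 0.0
```

Run:
```python
from h import *
st();c=robot.camera_info("wrist");im=robot.snapshot("wrist")
cv2.imwrite("pics/w5.png",cv2.resize(im[...,::-1],(800,600)))
print("lid proj",proj("wrist",np.array([.6033,-.1305,.104]),c)*1.5625)
import pickle;pickle.dump(c,open("pics/w5.pkl","wb"))
```

```text
t 24.07 p [ 0.5577 -0.2881  0.4668] tool y deg -81.92 tz [ 0.007 -0.004 -1.   ] F [ 1.  -0.4  0.3] op 0.0877 g 0.0
lid proj [231.83804968 157.27280172]
```

View pics/w5.png

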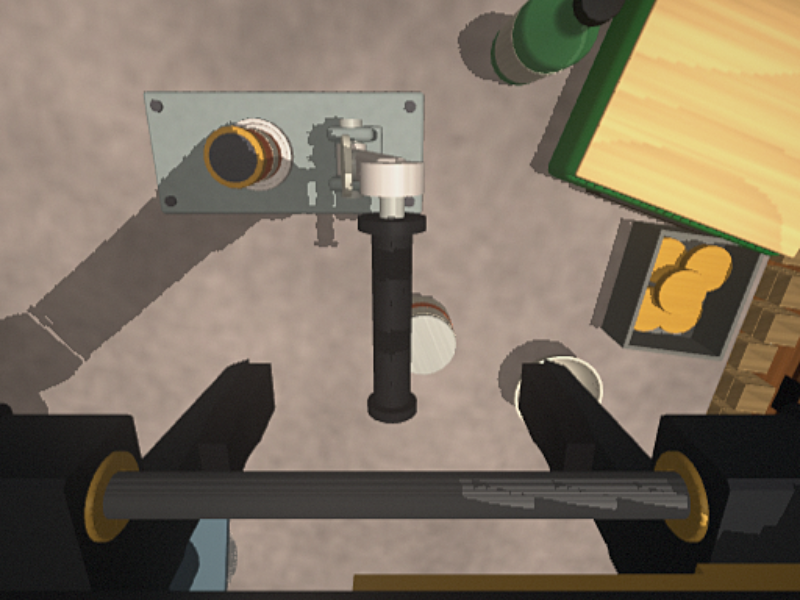

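The lid has visibly gone down (centre ~(237,155), hardly any red showing), the lever is at rest and the jar is in the nest. Next I'll turn back and go over the nest.

>>> {"api": "step_arm", "payload": {
  "motion": [
    [[0, 0, 0, -6.92], [0, 0, 0, -6.92], [0, 0, 0, -6.92], [0, 0, 0, -6.92], [0, 0, 0, -6.92]]
  ]
}}

```text
time: 24.53
eef_pos: [0.5566, -0.2861, 0.46]
tool_rot: [0.93, 0.367, -0.0, -0.001]
ft_force: [-0.1, -0.5, -0.1]
opening: 0.0879
grip_force: 0.0
```

>>> {"api": "step_arm", "payload": {
  "motion": [
    [[0, 0, 0, -6.92], [0, 0, 0, -6.92], [0, 0, 0, -6.92], [0, 0, 0, -6.92], [0, 0, 0, -6.92]]
  ]
}}

```text
time: 24.95
eef_pos: [0.5566, -0.2861, 0.4599]
tool_rot: [0.779, 0.627, -0.0, -0.001]
ft_force: [-0.4, 0.4, -0.7]
opening: 0.088
grip_force: 0.0
```

>>> {"api": "step_arm", "payload": {
  "motion": [
    [[0, 0, 0, -6.92], [0, 0, 0, -6.92], [0, 0, 0, -6.92]]
  ]
}}

```text
time: 25.2
eef_pos: [0.5566, -0.2861, 0.4599]
tool_rot: [0.653, 0.757, -0.0, -0.001]
ft_force: [-0.6, 0.4, 0.0]
opening: 0.0878
grip_force: 0.0
```

>>> {"api": "step_arm", "payload": {
  "motion": [
    [[0.0296, 0.0136, 0, 0], [0.0296, 0.0136, 0, 0], [0.0296, 0.0136, 0, 0], [0.0296, 0.0136, 0, 0], [0.0296, 0.0136, 0, 0]]
  ]
}}

```text
time: 25.62
eef_pos: [0.6033, -0.1287, 0.46]
tool_rot: [0.656, 0.755, -0.0, -0.001]
ft_force: [0.2, 0.1, -0.2]
opening: 0.088
grip_force: 0.0
```

>>> {"api": "step_arm", "payload": {
  "motion": [
    [[0, 0, 0.035, 0], [0, 0, 0.039, 0], [0, 0, 0.039, 0], [0, 0, 0.039, 0], [0, 0, 0.039, 0]]
  ]
}}

```text
time: 26.03
eef_pos: [0.6027, -0.13, 0.2675]
tool_rot: [0.656, 0.755, -0.0, -0.0]
ft_force: [0.3, -0.3, -0.2]
opening: 0.0884
grip_force: 0.0
```

>>> {"api": "step_arm", "payload": {
  "motion": [
    [[0, 0, 0.01, 0], [0, 0, 0, 0], [0, 0, 0, 0], [0, 0, 0, 0]]
  ]
}}

```text
time: 26.37
eef_pos: [0.6047, -0.1309, 0.2623]
tool_rot: [0.656, 0.755, 0.001, 0.002]
ft_force: [0.0, -0.6, 0.6]
opening: 0.0876
grip_force: 0.0
```

Run:
```python
from h import *
s,_=st();print(np.round(s["qpos"],2));to(.6033,-.1305,.118)
c=robot.camera_info("wrist");im=robot.snapshot("wrist")
cv2.imwrite("pics/w6.png",cv2.resize(im[...,::-1],(800,600)))
print("lid proj",proj("wrist",np.array([.6033,-.1305,.104]),c)*1.5625)
import pickle;pickle.dump(c,open("pics/w6.pkl","wb"))
```

```text
t 26.37 p [ 0.6047 -0.1309  0.2623] tool y deg 8.05 tz [ 0.004 -0.001 -1.   ] F [ 0.  -0.6  0.6] op 0.0876 g 0.0
[-0.19  0.56  0.46  1.69 -0.29  0.96  0.53]
t 26.37 p [ 0.6047 -0.1309  0.2623] tool y deg 8.05 tz [ 0.004 -0.001 -1.   ] F [ 0.  -0.6  0.6] op 0.0876 g 0.0
tool shift [ 0.0008 -0.0019  0.1443]
lid proj [393.00372042 298.3244482 ]
```

View pics/w6.png

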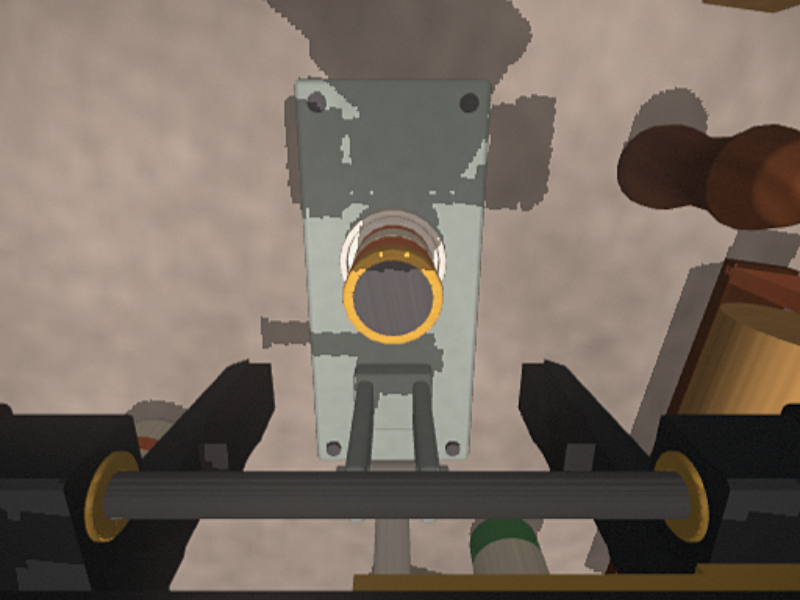

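The lid is at (393,297), and the prediction for a closed lid in the nest centre is (393,298). I'll descend and grip.

>>> {"api": "step_arm", "payload": {
  "motion": [
    [[0, 0, 0.025, 0], [0, 0, 0.03, 0], [0, 0, 0.035, 0], [0, 0, 0.03, 0], [0, 0, 0.015, 0]]
  ]
}}

```text
time: 26.83
eef_pos: [0.6031, -0.1299, 0.1233]
tool_rot: [0.655, 0.755, -0.0, -0.001]
ft_force: [-1.5, -0.8, 1.2]
opening: 0.0877
grip_force: 0.0
```

>>> {"api": "step_arm", "payload": {
  "motion": [
    [[0, 0, 0.006, 0], [0, 0, 0, 0], [0, 0, 0, 0]]
  ]
}}

```text
time: 27.08
eef_pos: [0.6047, -0.1307, 0.1206]
tool_rot: [0.656, 0.755, 0.001, 0.001]
ft_force: [0.6, 0.3, 0.9]
opening: 0.0881
grip_force: 0.0
```

>>> {"api": "step_arm", "payload": {
  "motion": [
    [[0, 0, 0, 0], [0, 0, 0, 0], [0, 0, 0, 0], [0, 0, 0, 0], [0, 0, 0, 0]]
  ],
  "grip": 0.045,
  "force": 25
}}

```text
time: 27.5
eef_pos: [0.6036, -0.1303, 0.1192]
tool_rot: [0.656, 0.755, 0.0, 0.0]
ft_force: [0.3, 0.2, 0.6]
opening: 0.0569
grip_force: 0.0
```

>>> {"api": "step_arm", "payload": {
  "motion": [
    [[0, 0, 0, 0], [0, 0, 0, 0], [0, 0, 0, 0], [0, 0, 0, 0], [0, 0, 0, 0]]
  ]
}}

```text
time: 27.92
eef_pos: [0.6034, -0.1304, 0.1191]
tool_rot: [0.656, 0.755, 0.0, -0.0]
ft_force: [-1.8, 0.9, 5.3]
opening: 0.0543
grip_force: 25.0
```

Run:
```python
from h import *
to(.608,.236,.16)
```

```text
t 27.92 p [ 0.6034 -0.1304  0.1191] tool y deg 8.06 tz [ 0.  0. -1.] F [-1.8  0.9  5.3] op 0.0543 g 25.0
tool shift [ 0.3621  0.0559 -0.0409]
```

>>> {"api": "step_arm", "payload": {
  "motion": [
    [[0, 0, -0.006, 0], [0, 0, -0.015, 0], [0, 0, -0.02, 0], [0, 0, -0.015, 0], [0, 0, -0.006, 0]]
  ]
}}

```text
time: 28.33
eef_pos: [0.604, -0.1305, 0.1824]
tool_rot: [0.656, 0.755, 0.0, 0.001]
ft_force: [1.0, 0.3, -4.0]
opening: 0.0548
grip_force: 25.0
```

>>> {"api": "step_arm", "payload": {
  "motion": [
    [[0.015, 0.0023, 0, 0], [0.03, 0.0046, 0, 0], [0.03, 0.0046, 0, 0], [0.03, 0.0046, 0, 0], [0.03, 0.0046, 0, 0]]
  ]
}}

```text
time: 28.75
eef_pos: [0.6041, 0.0077, 0.1798]
tool_rot: [0.656, 0.755, -0.001, -0.001]
ft_force: [0.3, -0.0, -4.6]
opening: 0.0545
grip_force: 25.0
```

>>> {"api": "step_arm", "payload": {
  "motion": [
    [[0.03, 0.0046, 0, 0], [0.03, 0.0046, 0, 0], [0.03, 0.0046, 0, 0], [0.03, 0.0046, 0, 0], [0.03, 0.0046, 0, 0]]
  ]
}}

```text
time: 29.17
eef_pos: [0.6058, 0.1595, 0.1798]
tool_rot: [0.656, 0.755, -0.001, -0.0]
ft_force: [1.0, 0.2, -4.1]
opening: 0.0547
grip_force: 25.0
```

>>> {"api": "step_arm", "payload": {
  "motion": [
    [[0.03, 0.0046, 0, 0], [0.03, 0.0046, 0, 0], [0.0171, 0.003, 0, 0], [0, 0, 0, 0], [0, 0, 0, 0]]
  ]
}}

```text
time: 29.58
eef_pos: [0.6069, 0.2376, 0.1795]
tool_rot: [0.655, 0.756, -0.001, -0.001]
ft_force: [-0.4, -1.0, -4.6]
opening: 0.0545
grip_force: 25.0
```

Run:
```python
from h import *
s,_=st();print(np.round(s["qpos"],2));to(.608,.237,.1031)
c=robot.camera_info("wrist");im=robot.snapshot("wrist")
cv2.imwrite("pics/w7.png",cv2.resize(im[...,::-1],(800,600)))
```

```text
t 29.58 p [0.6069 0.2376 0.1795] tool y deg 8.24 tz [-0.002 -0.    -1.   ] F [-0.4 -1.  -4.6] op 0.0545 g 25.0
[-0.72  0.72  0.42  1.64 -0.36  0.87 -0.02]
t 29.58 p [0.6069 0.2376 0.1795] tool y deg 8.24 tz [-0.002 -0.    -1.   ] F [-0.4 -1.  -4.6] op 0.0545 g 25.0
tool shift [-0.0007  0.0011  0.0764]
```

View pics/w7.png

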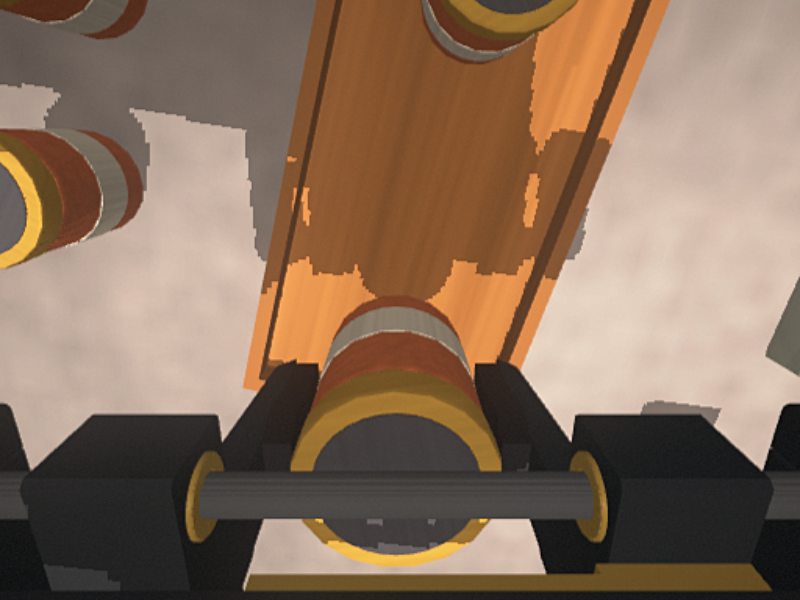

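The closed jar (no neck showing) hangs centred over the free part of the tray, with the tray jar well clear at the top. I'll lower it.

>>> {"api": "step_arm", "payload": {
  "motion": [
    [[0, 0, 0.012, 0], [0, 0, 0.02, 0], [0, 0, 0.02, 0], [0, 0, 0.012, 0], [0, 0, 0.005, 0]]
  ]
}}

```text
time: 30.05
eef_pos: [0.6066, 0.2342, 0.1089]
tool_rot: [0.656, 0.755, -0.002, -0.001]
ft_force: [-1.2, -0.5, -4.1]
opening: 0.0545
grip_force: 25.0
```

>>> {"api": "step_arm", "payload": {
  "motion": [
    [[0, 0, 0.002, 0], [0, 0, 0.002, 0], [0, 0, 0, 0], [0, 0, 0, 0]]
  ]
}}

```text
time: 30.38
eef_pos: [0.6085, 0.2362, 0.1086]
tool_rot: [0.656, 0.755, 0.001, 0.0]
ft_force: [-0.1, -0.2, -4.6]
opening: 0.0547
grip_force: 25.0
```

>>> {"api": "step_arm", "payload": {
  "motion": [
    [[0, 0, 0.001, 0], [0, 0, 0, 0]]
  ]
}}

```text
time: 30.55
eef_pos: [0.6082, 0.2362, 0.1072]
tool_rot: [0.656, 0.755, 0.0, 0.0]
ft_force: [0.1, 0.3, -4.2]
opening: 0.0548
grip_force: 25.0
```

>>> {"api": "step_arm", "payload": {
  "motion": [
    [[0, 0, 0.001, 0], [0, 0, 0, 0]]
  ]
}}

```text
time: 30.72
eef_pos: [0.6079, 0.2361, 0.1058]
tool_rot: [0.656, 0.755, 0.0, 0.0]
ft_force: [-0.5, 0.5, -4.6]
opening: 0.055
grip_force: 25.0
```

>>> {"api": "step_arm", "payload": {
  "motion": [
    [[0, 0, 0.001, 0], [0, 0, 0, 0], [0, 0, 0, 0]]
  ]
}}

```text
time: 30.97
eef_pos: [0.6079, 0.236, 0.1046]
tool_rot: [0.656, 0.755, -0.0, -0.0]
ft_force: [0.4, -0.2, -4.6]
opening: 0.0547
grip_force: 25.0
```

>>> {"api": "step_arm", "payload": {
  "motion": [
    [[0, 0, 0.001, 0], [0, 0, 0, 0], [0, 0, 0, 0]]
  ]
}}

```text
time: 31.22
eef_pos: [0.6079, 0.236, 0.1036]
tool_rot: [0.656, 0.755, -0.0, -0.0]
ft_force: [-0.1, 0.7, -4.8]
opening: 0.0547
grip_force: 25.0
```

>>> {"api": "step_arm", "payload": {
  "motion": [
    [[0, 0, 0.0005, 0], [0, 0, 0, 0], [0, 0, 0, 0]]
  ]
}}

```text
time: 31.47
eef_pos: [0.608, 0.2361, 0.1032]
tool_rot: [0.656, 0.755, 0.0, 0.0]
ft_force: [-1.5, -0.1, -3.4]
opening: 0.0546
grip_force: 25.0
```

Contact is beginning, so 0.5 mm more, then release and retreat.

>>> {"api": "step_arm", "payload": {
  "motion": [
    [[0, 0, 0.0006, 0], [0, 0, 0, 0], [0, 0, 0, 0], [0, 0, 0, 0]]
  ]
}}

```text
time: 31.8
eef_pos: [0.6081, 0.2361, 0.1032]
tool_rot: [0.656, 0.755, 0.0, 0.0]
ft_force: [-2.3, -0.4, 4.6]
opening: 0.0547
grip_force: 25.0
```

>>> {"api": "step_arm", "payload": {
  "motion": [
    [[0, 0, 0, 0], [0, 0, 0, 0], [0, 0, 0, 0], [0, 0, 0, 0], [0, 0, 0, 0]]
  ],
  "grip": 0.088
}}

```text
time: 32.22
eef_pos: [0.6081, 0.2361, 0.1026]
tool_rot: [0.656, 0.755, 0.0, 0.0]
ft_force: [1.4, -0.4, -0.4]
opening: 0.0861
grip_force: 0.0
```

>>> {"api": "step_arm", "payload": {
  "motion": [
    [[0, 0, 0, 0], [0, 0, -0.01, 0], [0, 0, -0.025, 0], [0, 0, -0.03, 0], [0, 0, -0.03, 0]]
  ]
}}

```text
time: 32.63
eef_pos: [0.6077, 0.2358, 0.199]
tool_rot: [0.656, 0.755, -0.0, -0.0]
ft_force: [1.0, -0.9, 0.7]
opening: 0.0881
grip_force: 0.0
```

>>> {"api": "step_arm", "payload": {
  "motion": [
    [[0, 0, -0.03, 0], [0, 0, -0.03, 0], [0, 0, -0.02, 0], [0, 0, 0, 0], [0, 0, 0, 0]]
  ]
}}

```text
time: 33.05
eef_pos: [0.6085, 0.2362, 0.2793]
tool_rot: [0.656, 0.755, 0.001, 0.001]
ft_force: [-0.3, 0.5, -0.3]
opening: 0.0878
grip_force: 0.0
```

Run:
```python
from h import *
st()
cv2.imwrite("pics/end.png",cv2.resize(robot.snapshot("scene")[...,::-1],(800,600),interpolation=cv2.INTER_CUBIC))
```

```text
t 33.05 p [0.6085 0.2362 0.2793] tool y deg 8.06 tz [ 0.003  0.001 -1.   ] F [-0.3  0.5 -0.3] op 0.0878 g 0.0
```

View pics/end.png

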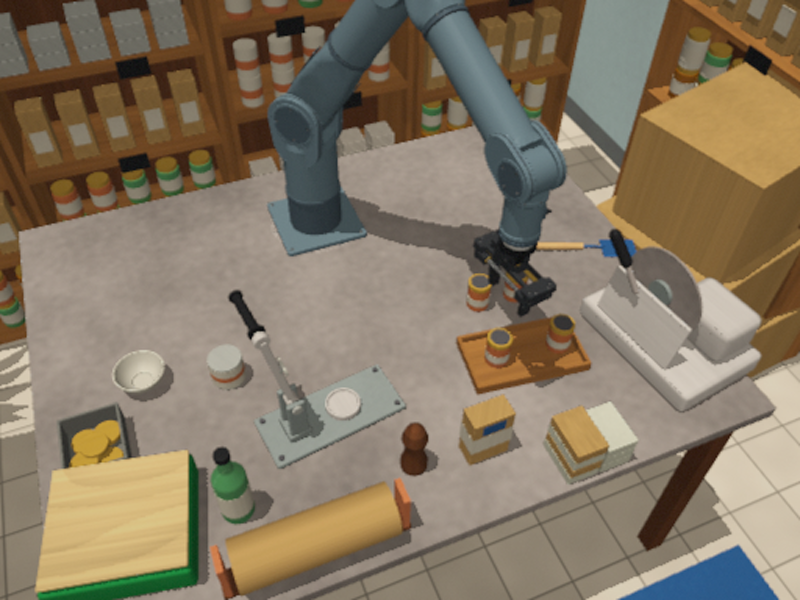

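The closed jar stands upright in the tray at (499,346). The lever is at rest with its handle at (235,297), the other items have not moved, and the gripper touches nothing.

```bash
python3 -c "
from workcell import robot
print(robot.hand_in())"
```

```text
the job is handed in; nothing more can be done
None
```

I handed the job in at about 33 s: the jar's lid was pressed home, the lever eased back to rest, and the closed jar stands upright in the free part of the tray, with the other jars and the tin left alone; `hand_in()` gave no verdict, so I can't confirm the judged result.

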